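# Sweep the sprue offcuts into the scrap pan

### The arm

A 7-joint arm with a two-finger parallel gripper is mounted at the origin on the work surface. World frame = base frame: x ahead of the robot, y to its left, z up, the work surface at z = 0. Lengths are in m, angles in rad, forces in N, time in s.
With the tool pointing down it reaches from about 0.35 to 0.9 m from the base axis. Payload 7.2 kg.
Tool frame: the origin (TCP) lies midway between the tips of the shut fingers; the grasp point (between the pads) lies bot.pinch_z behind it (bot.pinch_z is the distance from the TCP to the grasp point, in m); z points along the fingers, y is the line along which they close (so a half turn about z gives the same grasp; the last joint's range is limited). The gripper opens to 85 mm and grips with 20 to 120 N. Pads are 22 mm wide; open, the fingers measure 114 mm over their backs; the gripper's body (76 mm by 85 mm) begins 54 mm behind the grasp point. The pads swing forward as they close: fully open they stand 13 mm farther back than shut.
Start: joints at [-1.366, 0.411, -0.013, 1.596, 0.006, 1.134, -0.082], TCP at [0.168, 0.602, 0.231] pointing down, gripper open.
Joint ranges: [-2.95, 2.95], [-0.29, 1.99], [-1.47, 1.44], [0.14, 2.54], [-1.03, 4.17], [0.13, 1.85], [-2.86, 2.86]. Speed limits (rad/s): [2.39, 2.39, 3.01, 3.01, 3.14, 3.14, 3.14].

### API

Orientations are given as a rotation vector (axis times angle).
In Python, from cell import bot gives the robot as it stands.
- The arm moves only by the shell command python3 -m handwheel 'ROWS'. ROWS is JSON, a list of rows, each a list of 3 entries, a list of its own where there are three numbers: the shift along the tool's x, y, z normalised to -1 to 1, where 1 is 0.15 m, then the turn, a rotation vector about the tool's x, y, z normalised to -1 to 1, where 1 is 360 degrees, then the opening, from 0 (shut) to 1 (fully open). A call has 1 to 20 rows; each row shifts and turns the commanded pose from where the row before left it, along the tool's axes as they then stand; what a row does not reach is not made up. A row lasts 1/8 s, in which the tool goes at most 62.5 mm and 10.7 degrees, less where a joint would pass 70% of its speed; a pose out of reach is approached as far as the arm can. A call with a number of a shift or a turn outside -1 to 1 is refused whole. A call with a gripper value outside its range is refused whole. The fingers move at their own pace and stop on an object; the grip force is fixed at half the most. Time passes only in rows, so rows that do not move let the fingers close. It gives the time, the measured TCP pose, the force, the opening and the grip force at its end, in the units of the state.
- bot.state(): the state, without advancing time (a new reading comes with each control period).
- bot.camera(name): name is "side" or "top" or "wrist"; returns the picture (420x560x3 uint8, blue, green, red); there is no depth.
- bot.calibration(name): a dict with "mtx" (3x3 intrinsics, pixels), "pose" (4x4, takes a point from camera to world coordinates); the wrist camera has in their place "hand_eye" (4x4, takes a point from camera to tool coordinates, whose origin is the TCP and whose axes are the flange's). Camera axes: x right, y up, looking along -z (the intrinsics and any distortion apply to the point x, -y, -z); pixel columns grow to the right and rows downward; lengths in m; the calibration is good to about 2 mm. A picture is of the moment at which its call begins: read the wrist's pose just before it. calibration takes no time and is no camera call.
- bot.finish_job(): hands the job in; it is judged then, once.
Trained networks look in the newest picture that a camera, given by its name, has taken for a name from the list of things; names that differ only in an ending like _2 or _b are one class to them, and where a whole thing is asked for, a point or a joint stands for the part that bears it (a point fixed in the world has none). Each returns a list of dicts, best first, with "score" (0 to 1); they miss things now and then, are a little off and sometimes report something else, mostly with a low value. They report only what shows in the picture. A call takes as long as a camera call.
- bot.find_in(camera, label): "location" ([row, column] in pixels, amid what is visible of it).
- bot.place_of(camera, label): "location" ([row, column] in pixels: a listed point, or the origin of a listed thing).
The state is a dict: "time_s": time; "joint_pos": joint angles; "dq": joint speeds; "joint_efforts": joint torques, N m; "eef_pos": TCP position; "eef_rot": TCP orientation; "contact_force": force on the tool from outside, world axes, zero at the start; "moment": the same for the moment, N m; "opening": finger opening in m; "finger_force": force on a finger pad.
Only numpy, scipy, OpenCV 4.12 (cv2) and the standard library are available. Lean on these libraries where they do the work, as an engineer would, in place of code of your own. Each camera call takes 0.05 s, during which the arm holds its last target. There are 200 camera calls.

### The job

Clear the painting place: with your fingertips, push the three red sprue offcuts along the table, through the open mouth of the blue scrap pan, until each lies flat and well inside it. Only slide them, never pick them up, and leave the loose gold wing, the figurine and all the painting things where they are.

Things in the scene. Friction and masses are not known exactly. Their poses are not given: they have to be found in the camera images.
- pan: Blue scrap pan fixed to the table: back and two side walls, 30 mm high, 6 mm thick, round a floor 120 mm deep (x) by 220 mm wide (y), flush with the table, no lip. Origin: floor centre at table height. x points from the open mouth (x = -60 mm), which faces roughly the robot (turned up to 17 deg), to the back wall (inner face x = +60); side walls' inner faces y = -110, +110 mm. A stub grip behind.
- offcut_a: Red plastic sprue offcut, a flat ladder-shaped frame 42 x 28 mm (its x by y), 10 mm thick, about 15 g, loose on the table with any yaw; its two windows are at most 16 mm wide. Origin: centre of its underside; z up. It slides easily when pushed.
- offcut_b: Red plastic sprue offcut, a flat ladder-shaped frame 38 x 30 mm (its x by y), 10 mm thick, about 15 g, loose on the table with any yaw; its two windows are at most 16 mm wide. Origin: centre of its underside; z up. It slides easily when pushed.
- offcut_c: Red plastic sprue offcut, a flat ladder-shaped frame 44 x 26 mm (its x by y), 10 mm thick, about 15 g, loose on the table with any yaw; its two windows are at most 16 mm wide. Origin: centre of its underside; z up. It slides easily when pushed.
- wing: Loose gold wing of the figurine, three fanned feathers, about 48 x 30 mm, 8 mm thick, lying flat, to be kept. Origin: about the middle of its underside, it reaches 24 mm to either side along its x.
- figurine: White winged-horse figurine with one gold wing, standing on a black round base 34 mm across, about 52 mm tall, reaching 28 mm from its axis. Origin: centre of the base's underside.
- paint_green: Dropper bottle of paint with a green band, 25 mm across, 70 mm tall, standing. Origin: centre of its underside.
- paint_black: Dropper bottle of paint with a black band, 25 mm across, 70 mm tall, standing. Origin: centre of its underside.
- glass: Clear empty water glass, 72 mm across, 110 mm tall, standing. Origin: centre of its underside.
- palette: White mixing palette with colour spots, 100 x 150 mm (x by y), 8 mm thick, lying flat. Origin: centre of its underside.
- brush: Thin artist's paintbrush lying flat, 180 mm long along its x, 7 mm thick, dark wooden handle towards -x. Origin: its middle, underside.

How it is judged:
By the outcome, as a careful person would: the job done as asked, in the order asked, and still so for the second after the job is handed in, with the robot touching nothing.
It also fails if it takes over 72 s, if anything falls off the work surface, if the arm or the gripper's body presses on something with over 40 N, if the wrist force passes 120 N, or if a joint passes its speed limit or range.

## Working session

There is one attempt and no reset: what is moved stays moved. The work goes in short steps, Python scripts to look and compute and a shell command to move; the robot and the scene stay as the last step left them, time stands still between calls to the robot, and variables do not carry over. Pictures are saved under pics/ and viewed, at most 10 in all, crops included, and the job is handed in when it is done.

```bash
mkdir -p pics; cat > h.py <<'E'
from cell import bot
import numpy as np, cv2
from scipy.spatial.transform import Rotation as R
def ray(cam,rc):
    c=bot.calibration(cam); K=np.array(c["mtx"]); d=c.get("dist")
    p=cv2.undistortPoints(np.array([[[rc[1],rc[0]]]],float),K,None if d is None else np.array(d,float))[0,0]
    T=np.array(c["pose"]); v=T[:3,:3]@np.array([p[0],-p[1],-1]); return T[:3,3],v
def onz(cam,rc,z=0.):
    o,v=ray(cam,rc); return (o+v*(z-o[2])/v[2])[:3]
E
python3 - <<'E'
from h import *
for n in("top","side"):
    im=bot.camera(n); cv2.imwrite(f"pics/{n}0.png",im)
    c=bot.calibration(n); print(n,c.keys(),np.round(c["pose"],3).tolist(),np.round(c["mtx"],1).tolist())
    for l in["pan","offcut_a","wing","figurine","paint_green","paint_black","glass","palette","brush"]:
        for d in bot.place_of(n,l)[:4]:
            if d["score"]>.2: print(l,round(d["score"],2),np.round(d["location"],0),np.round(onz(n,d["location"],0.),3))
s=bot.state();print(s["eef_pos"],s["eef_rot"],s["time_s"],R.from_rotvec(s["eef_rot"]).as_matrix().round(2))
E
```

```text
top dict_keys(['mtx', 'pose']) [[-0.029, 0.991, -0.131, 0.44], [-0.999, -0.031, -0.018, 0.004], [-0.022, 0.13, 0.991, 1.019], [0.0, 0.0, 0.0, 1.0]] [[441.4, 0.0, 275.6], [0.0, 441.4, 208.0], [0.0, 0.0, 1.0]]
pan 0.73 [268. 240.] [0.438 0.109 0.   ]
pan 0.6 [170. 272.] [0.664 0.028 0.   ]
offcut_a 0.74 [270. 241.] [0.435 0.106 0.   ]
offcut_a 0.72 [264. 289.] [ 0.444 -0.003  0.   ]
offcut_a 0.43 [258. 331.] [ 0.456 -0.101  0.   ]
wing 0.74 [238. 198.] [0.51  0.205 0.   ]
wing 0.72 [261. 289.] [ 0.45  -0.005  0.   ]
figurine 0.61 [239. 381.] [ 0.494 -0.218  0.   ]
paint_green 0.6 [196. 428.] [ 0.591 -0.331  0.   ]
paint_black 0.63 [239. 432.] [ 0.492 -0.334  0.   ]
glass 0.68 [144. 420.] [ 0.715 -0.322  0.   ]
palette 0.67 [188. 126.] [0.633 0.375 0.   ]
brush 0.73 [280. 106.] [0.42  0.417 0.   ]
side dict_keys(['mtx', 'pose']) [[0.991, 0.094, -0.098, 0.465], [-0.135, 0.733, -0.666, -0.748], [0.009, 0.674, 0.739, 0.856], [0.0, 0.0, 0.0, 1.0]] [[476.5, 0.0, 283.5], [0.0, 476.5, 210.5], [0.0, 0.0, 1.0]]
pan 0.84 [207. 318.] [0.663 0.026 0.   ]
offcut_a 0.72 [259. 243.] [ 0.468 -0.108  0.   ]
offcut_a 0.64 [193. 223.] [0.435 0.101 0.   ]
offcut_a 0.48 [224. 230.] [ 0.445 -0.004 -0.   ]
wing 0.5 [163. 245.] [ 0.499  0.207 -0.   ]
figurine 0.79 [303. 260.] [ 0.494 -0.227  0.   ]
paint_green 0.77 [347. 322.] [ 0.603 -0.339  0.   ]
paint_black 0.6 [354. 267.] [ 0.496 -0.339  0.   ]
glass 0.89 [331. 377.] [ 0.718 -0.32   0.   ]
brush 0.67 [123. 214.] [ 0.424  0.393 -0.   ]
[0.16841279 0.60188986 0.23131435] [4.27130676e-01 3.11240879e+00 1.16860066e-04] 1.0 [[-0.96  0.27  0.  ]
 [ 0.27  0.96  0.  ]
 [-0.    0.   -1.  ]]
```

View pics/top0.png

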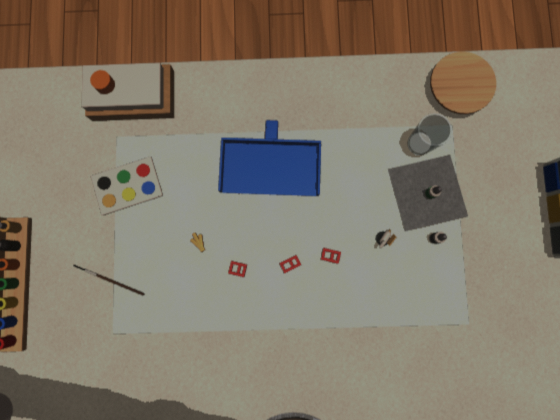

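View pics/side0.png

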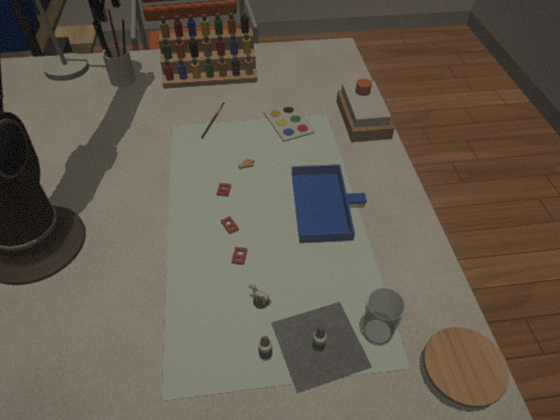

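The pictures show the pan (top view ~(166,270)), with its mouth towards the robot. The three red offcuts are at (269,238), (264,290) and (256,331), the wing at (242,198) and the figurine at (238,385). Next I'll get precise outlines.

```bash
cat >> h.py <<'E'
def offcuts(n="top",z=.01,im=None):
    im=bot.camera(n) if im is None else im
    h=cv2.cvtColor(im,cv2.COLOR_BGR2HSV); m=(((h[...,0]<8)|(h[...,0]>172))&(h[...,1]>110)&(h[...,2]>60)).astype(np.uint8)
    m=cv2.morphologyEx(m,cv2.MORPH_CLOSE,np.ones((3,3)))
    out=[]
    for c in cv2.findContours(m,cv2.RETR_EXTERNAL,cv2.CHAIN_APPROX_NONE)[0]:
        if cv2.contourArea(c)<50: continue
        P=np.array([onz(n,(p[0][1],p[0][0]),z)[:2] for p in c])
        if not(.3<P[:,0].mean()<.8 and -.2<P[:,1].mean()<.2): continue
        r=cv2.minAreaRect((P*1000).astype(np.float32)); out.append((np.round(r[0]),np.round(r[1]),round(r[2])))
    return out
E
python3 - <<'E'
from h import *
for n in("top","side"):
    im=bot.camera(n)
    for o in offcuts(n,.01,im): print(n,o)
    h=cv2.cvtColor(im,cv2.COLOR_BGR2HSV); m=((abs(h[...,0].astype(int)-115)<15)&(h[...,1]>150)).astype(np.uint8)
    c=[c for c in cv2.findContours(m,0,2)[0] if cv2.contourArea(c)>2000]
    for k in c:
        ap=cv2.approxPolyDP(k,4,True)[:,0]
        for p in ap: print(p,onz(n,p[::-1],0)[:2].round(3),onz(n,p[::-1],.03)[:2].round(3))
print(bot.pinch_z)
E
python3 - <<'E'
import cv2
a=cv2.resize(cv2.imread('pics/top0.png')[120:300,180:400],None,fx=3.6,fy=3.3,interpolation=2);cv2.imwrite('pics/c0.png',a)
E
```

```text
top (array([437., 114.]), array([37., 28.]), 76)
top (array([445.,  -6.]), array([24., 43.]), 25)
top (array([461., -99.]), array([41., 26.]), 74)
[222 139] [0.744 0.145] [0.735 0.141]
[219 189] [0.623 0.154] [0.618 0.15 ]
[221 184] [0.635 0.149] [0.629 0.145]
[223 191] [0.618 0.145] [0.613 0.141]
[318 193] [ 0.606 -0.077] [ 0.601 -0.075]
[319 141] [ 0.731 -0.085] [ 0.722 -0.082]
[278 140] [0.737 0.012] [0.728 0.012]
[276 121] [0.784 0.016] [0.774 0.015]
[267 121] [0.784 0.037] [0.774 0.036]
[263 140] [0.738 0.048] [0.729 0.047]
side (array([ 461., -105.]), array([41., 26.]), 75)
side (array([445., -12.]), array([24., 43.]), 25)
side (array([437., 106.]), array([37., 27.]), 77)
0.0187
```

View pics/c0.png

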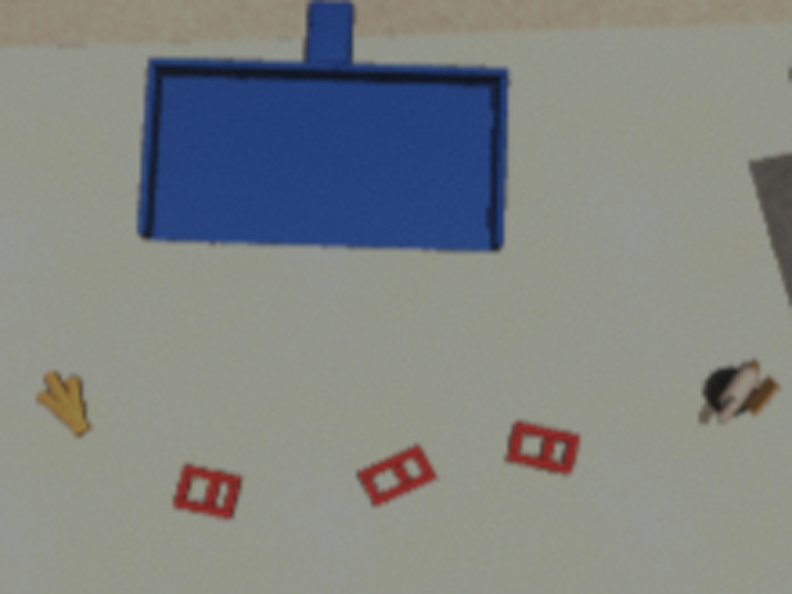

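The picture confirms the positions: pan mouth at x≈0.61 m, y −0.08 to 0.145, turned about −3°. I'll push along tool −x with nearly shut fingers. First a helper to work out the moves.

```bash
cat >> h.py <<'E'
def go(x,y,z,ang):
    "turn about tool z (units), then shift (units) so that tool -x points along world angle ang (deg)"
    s=bot.state(); M=R.from_rotvec(s["eef_rot"]); a=np.radians(ang)
    X=-np.array([np.cos(a),np.sin(a),0]); Z=np.array([0,0,-1.]); T=R.from_matrix(np.array([X,np.cross(Z,X),Z]).T)
    print("t",round(s["time_s"],2),"turn",((M.inv()*T).as_rotvec()/2/np.pi).round(4),"shift",(T.inv().apply(np.array([x,y,z])-s["eef_pos"])/.15).round(3))
E
python3 - <<'E'
from h import *
a=-8;u=np.array([np.cos(np.radians(a)),np.sin(np.radians(a))]);p=np.array([.437,.110])-.047*u
print(p,bot.calibration("wrist"));go(*p,.08,a)
E
```

```text
[0.3904574  0.11654114] {'mtx': array([[322.1415299 ,   0.        , 277.78997806],
       [  0.        , 322.1415299 , 208.0459099 ],
       [  0.        ,   0.        ,   1.        ]]), 'hand_eye': array([[-4.94851753e-05,  9.46309381e-01,  3.23262360e-01,
         8.35501526e-02],
       [ 9.99999933e-01, -7.04656720e-05,  3.59359804e-04,
         1.44790434e-03],
       [ 3.62844453e-04,  3.23262356e-01, -9.46309314e-01,
        -1.42969857e-01],
       [ 0.00000000e+00,  0.00000000e+00,  0.00000000e+00,
         1.00000000e+00]])}
t 1.1 turn [ 0.     -0.     -0.0212] shift [-1.916 -2.998  1.009]
```

```bash
python3 -m handwheel '[[[0,0,0],[0,0,-0.0212],0.14],[[-0.16,-0.25,0.05],[0,0,0],0.14],[[-0.16,-0.25,0.05],[0,0,0],0.14],[[-0.16,-0.25,0.05],[0,0,0],0.14],[[-0.16,-0.25,0.05],[0,0,0],0.14],[[-0.16,-0.25,0.05],[0,0,0],0.14],[[-0.16,-0.25,0.05],[0,0,0],0.14],[[-0.16,-0.25,0.05],[0,0,0],0.14],[[-0.16,-0.25,0.05],[0,0,0],0.14],[[-0.16,-0.25,0.05],[0,0,0],0.14],[[-0.16,-0.25,0.05],[0,0,0],0.14],[[-0.16,-0.25,0.05],[0,0,0],0.14],[[-0.16,-0.25,0.05],[0,0,0],0.14],[[0,0,0],[0,0,0],0.14]]'
python3 - <<'E'
from h import *
go(.3905,.1165,.004,-8); print(bot.state()["opening"])
im=bot.camera("wrist"); cv2.imwrite("pics/w1.png",im)
E
```

```text
time_s: 2.85
eef_pos: [0.3917, 0.1134, 0.1411]
eef_rot: [0.228, 3.133, -0.001]
contact_force: [-0.9, 0.8, 0.1]
opening: 0.0119
finger_force: 0.0
t 2.85 turn [-0.0001  0.     -0.0009] shift [0.011 0.019 0.914]
0.011864060781806279
```

View pics/w1.png

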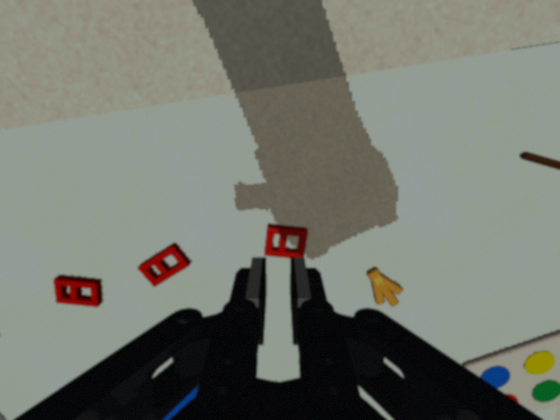

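The wrist view shows offcut b at pixel (241,286), just ahead of the fingers; the other two are at (263,165) and (290,78), the wing at (285,383). I'll measure all three from here.

```bash
cat >> h.py <<'E'
_r=ray
def ray(cam,rc):
    if cam!="wrist": return _r(cam,rc)
    s=bot.state(); c=bot.calibration(cam); K=c["mtx"]; H=c["hand_eye"]; M=R.from_rotvec(s["eef_rot"]).as_matrix()
    v=H[:3,:3]@np.array([(rc[1]-K[0,2])/K[0,0],-(rc[0]-K[1,2])/K[1,1],-1]); return M@H[:3,3]+s["eef_pos"],M@v
E
python3 - <<'E'
from h import *
for o in offcuts("wrist"): print(o)
for d in bot.place_of("wrist","offcut_a"): print(round(d["score"],2),np.round(onz("wrist",d["location"]),4))
E
```

```text
(array([459., -95.]), array([42., 31.]), 76)
(array([444.,  -3.]), array([26., 44.]), 25)
(array([436., 117.]), array([37., 32.]), 75)
0.86 [ 0.4459 -0.0053  0.    ]
0.83 [ 0.4639 -0.0939  0.    ]
0.67 [0.4381 0.1182 0.    ]
```

```bash
python3 -m handwheel '[[[0.005,0.03,0.15],[0,0,0],0.14],[[0.006,0.03,0.25],[0,0,0],0.14],[[0,0,0.25],[0,0,0],0.14],[[0,0,0.2],[0,0,0],0.14],[[0,0,0.06],[0,0,0],0.14],[[0,0,0],[0,0,0],0.14]]'
python3 -c "
from h import *
go(.3905,.1225,.004,-8)"
```

```text
time_s: 3.75
eef_pos: [0.3904, 0.126, 0.0049]
eef_rot: [-0.217, -3.133, 0.0]
contact_force: [-0.8, 0.6, 0.9]
opening: 0.0118
finger_force: 0.0
t 3.75 turn [-0.     -0.0001  0.0002] shift [-0.004 -0.023  0.006]
```

```bash
python3 -m handwheel '[[[-0.05,-0.02,0],[0,0,0],0.14],[[-0.1,0,0],[0,0,0],0.14],[[-0.1,0,0],[0,0,0],0.14],[[-0.1,0,0],[0,0,0],0.14],[[-0.1,0,0],[0,0,0],0.14],[[-0.1,0,0],[0,0,0],0.14],[[-0.1,0,0],[0,0,0],0.14],[[-0.1,0,0],[0,0,0],0.14],[[-0.1,0,0],[0,0,0],0.14]]'
python3 - <<'E'
from h import *
for o in offcuts("top"): print(o)
cv2.imwrite("pics/w2.png",np.hstack([cv2.resize(bot.camera("wrist"),(400,300)),cv2.resize(bot.camera("side"),(400,300))]))
go(.649,.086,.004,-8)
E
```

```text
time_s: 4.88
eef_pos: [0.5174, 0.1045, 0.0047]
eef_rot: [-0.219, -3.134, 0.0]
contact_force: [-0.3, -0.6, -0.1]
opening: 0.0119
finger_force: 0.0
(array([445.,  -6.]), array([24., 43.]), 25)
(array([460., -99.]), array([41., 27.]), 74)
t 5.03 turn [ 0.      0.0001 -0.0001] shift [-0.887  0.001  0.005]
```

View pics/w2.png

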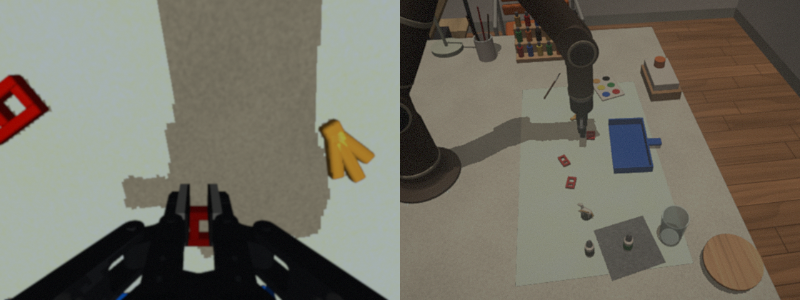

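The offcut is centred in front of the fingertips (wrist half, (225,198)) and the wing is well clear, so I'll carry on into the pan.

```bash
python3 -m handwheel '[[[-0.1,0,0],[0,0,0],0.14],[[-0.1,0,0],[0,0,0],0.14],[[-0.1,0,0],[0,0,0],0.14],[[-0.1,0,0],[0,0,0],0.14],[[-0.1,0,0],[0,0,0],0.14],[[-0.1,0,0],[0,0,0],0.14],[[-0.1,0,0],[0,0,0],0.14],[[-0.1,0,0],[0,0,0],0.14],[[-0.05,0,0],[0,0,0],0.14],[[-0.03,0,0],[0,0,0],0.14],[[0,0,0],[0,0,0],0.14],[[0.1,0,-0.05],[0,0,0],0.14],[[0.1,0,-0.25],[0,0,0],0.14],[[0,0,-0.25],[0,0,0],0.14],[[0,0,-0.1],[0,0,0],0.14]]'
python3 - <<'E'
from h import *
a=4;u=np.array([np.cos(np.radians(a)),np.sin(np.radians(a))]);p=np.array([.445,-.004])-.050*u
print(p);go(*p,.1,a); print(offcuts("wrist")); print(offcuts("side"))
E
```

```text
time_s: 6.9
eef_pos: [0.6175, 0.091, 0.1051]
eef_rot: [0.218, 3.131, 0.002]
contact_force: [-0.3, 1.1, 0.3]
opening: 0.0118
finger_force: 0.0
[ 0.3951218  -0.00748782]
t 6.9 turn [ 0.0002  0.0005 -0.0333] shift [ 1.525 -0.552  0.034]
[(array([673.,  85.]), array([21., 31.]), 82), (array([464., -12.]), array([21.,  7.]), 82)]
[(array([ 461., -105.]), array([42., 26.]), 75), (array([445., -13.]), array([24., 43.]), 25), (array([672.,  76.]), array([37., 25.]), 80)]
```

```bash
python3 -m handwheel '[[[0,0,0],[0,0,-0.0167],0.14],[[0,0,0],[0,0,-0.0167],0.14],[[0.25,-0.09,0],[0,0,0],0.14],[[0.25,-0.09,0],[0,0,0],0.14],[[0.25,-0.09,0],[0,0,0],0.14],[[0.25,-0.09,0],[0,0,0],0.14],[[0.25,-0.09,0],[0,0,0],0.14],[[0.25,-0.09,0],[0,0,0],0.14],[[0.02,0,0.2],[0,0,0],0.14],[[0,0,0.2],[0,0,0],0.14],[[0,0,0],[0,0,0],0.14]]'
python3 - <<'E'
from h import *
for d in bot.camera("wrist")[:0] or bot.place_of("wrist","offcut_a"): print(round(d["score"],2),np.round(onz("wrist",d["location"]),4))
go(.395,-.0075,.004,4); print(offcuts("wrist"))
E
```

```text
time_s: 8.38
eef_pos: [0.393, -0.0066, 0.0403]
eef_rot: [0.11, -3.134, 0.001]
contact_force: [-0.7, -0.0, 0.1]
opening: 0.0122
finger_force: 0.0Traceback (most recent call last):
  File "<stdin>", line 2, in <module>
ValueError: The truth value of an empty array is ambiguous. Use `array.size > 0` to check that an array is not empty.
```

```bash
python3 -m handwheel '[[[0,0,0.14],[0,0,0],0.14],[[0,0,0.1],[0,0,0],0.14],[[0,0,0],[0,0,0],0.14],[[-0.08,0,0],[0,0,0],0.14],[[-0.08,0,0],[0,0,0],0.14],[[-0.08,0,0],[0,0,0],0.14],[[-0.08,0,0],[0,0,0],0.14],[[-0.08,0,0],[0,0,0],0.14],[[-0.08,0,0],[0,0,0],0.14],[[-0.08,0,0],[0,0,0],0.14],[[-0.08,0,0],[0,0,0],0.14],[[-0.08,0,0],[0,0,0],0.14],[[-0.08,0,0],[0,0,0],0.14],[[-0.08,0,0],[0,0,0],0.14]]'
python3 - <<'E'
from h import *
print(offcuts("top"),offcuts("side"))
cv2.imwrite("pics/w3.png",np.hstack([cv2.resize(bot.camera("wrist"),(400,300)),cv2.resize(bot.camera("side"),(400,300))]))
go(.645,.010,.004,4)
E
```

```text
time_s: 10.18
eef_pos: [0.5282, 0.003, 0.0063]
eef_rot: [0.11, -3.14, -0.0]
contact_force: [0.4, 0.4, -0.3]
opening: 0.0117
finger_force: 0.0
[(array([460., -99.]), array([42., 27.]), 74), (array([671.,  83.]), array([35., 29.]), 88)] [(array([ 461., -105.]), array([42., 26.]), 74), (array([554., -10.]), array([23., 42.]), 5), (array([672.,  76.]), array([37., 25.]), 80)]
t 10.38 turn [-0.     -0.0001  0.0001] shift [-0.787 -0.007  0.014]
```

View pics/w3.png

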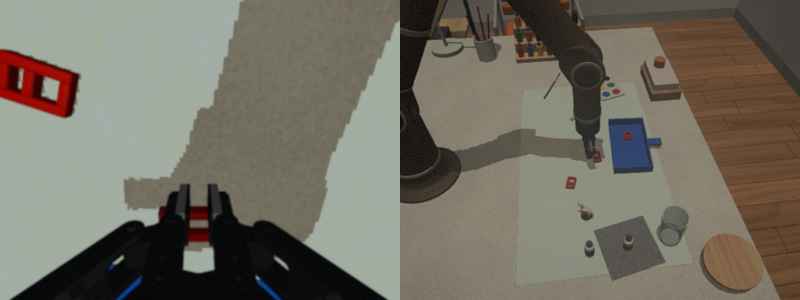

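```bash
python3 -m handwheel '[[[-0.09,0.01,0.01],[0,0,0],0.14],[[-0.09,0.012,0],[0,0,0],0.14],[[-0.09,0.012,0],[0,0,0],0.14],[[-0.09,0.012,0],[0,0,0],0.14],[[-0.09,0.012,0],[0,0,0],0.14],[[-0.09,0.012,0],[0,0,0],0.14],[[-0.09,0.012,0],[0,0,0],0.14],[[-0.09,0,0],[0,0,0],0.14],[[-0.06,0,0],[0,0,0],0.14],[[0,0,0],[0,0,0],0.14],[[0.1,0,-0.05],[0,0,0],0.14],[[0.1,0,-0.25],[0,0,0],0.14],[[0,0,-0.25],[0,0,0],0.14],[[0,0,-0.1],[0,0,0],0.14]]'
python3 - <<'E'
from h import *
a=14;u=np.array([np.cos(np.radians(a)),np.sin(np.radians(a))]);p=np.array([.461,-.097])-.053*u
print(p);go(*p,.08,a); print(offcuts("side"))
E
```

```text
time_s: 12.12
eef_pos: [0.614, 0.0211, 0.1046]
eef_rot: [-0.11, 3.137, 0.001]
contact_force: [-0.6, -0.8, -0.0]
opening: 0.0121
finger_force: 0.0
[ 0.40957433 -0.10982186]
t 12.12 turn [-0.      0.0005 -0.0277] shift [ 1.533 -0.517  0.164]
[(array([ 461., -105.]), array([41., 26.]), 75), (array([668.,  11.]), array([25., 44.]), 3), (array([672.,  76.]), array([36., 25.]), 80)]
```

```bash
python3 -m handwheel '[[[0,0,0],[0,0,-0.0138],0.14],[[0,0,0],[0,0,-0.0138],0.14],[[0.25,-0.085,0],[0,0,0],0.14],[[0.25,-0.085,0],[0,0,0],0.14],[[0.25,-0.085,0],[0,0,0],0.14],[[0.25,-0.085,0],[0,0,0],0.14],[[0.25,-0.085,0],[0,0,0],0.14],[[0.25,-0.09,0],[0,0,0],0.14],[[0.033,0,0.2],[0,0,0],0.14],[[0,0,0.2],[0,0,0],0.14],[[0,0,0],[0,0,0],0.14]]'
python3 - <<'E'
from h import *
bot.camera("wrist"); print([(round(d["score"],2),np.round(onz("wrist",d["location"]),4)) for d in bot.place_of("wrist","offcut_a")])
go(.4095,-.110,.004,14)
E
```

```text
time_s: 13.55
eef_pos: [0.4065, -0.1089, 0.0403]
eef_rot: [0.381, -3.113, -0.002]
contact_force: [-0.3, 0.1, -0.2]
opening: 0.0119
finger_force: 0.0
[(0.87, array([ 0.4664, -0.0963,  0.    ]))]
t 13.65 turn [ 0.0001 -0.0002 -0.0001] shift [-0.006 -0.007  0.255]
```

```bash
python3 -m handwheel '[[[0,0,0.14],[0,0,0],0.14],[[0,0,0.105],[0,0,0],0.14],[[0,0,0],[0,0,0],0.14],[[-0.08,0,0],[0,0,0],0.14],[[-0.08,0,0],[0,0,0],0.14],[[-0.08,0,0],[0,0,0],0.14],[[-0.08,0,0],[0,0,0],0.14],[[-0.08,0,0],[0,0,0],0.14],[[-0.08,0,0],[0,0,0],0.14],[[-0.08,0,0],[0,0,0],0.14],[[-0.08,0,0],[0,0,0],0.14],[[-0.08,0,0],[0,0,0],0.14],[[-0.08,0,0],[0,0,0],0.14],[[-0.08,0,0],[0,0,0],0.14]]'
python3 - <<'E'
from h import *
print(offcuts("top"),offcuts("side"))
go(.645,-.049,.004,14)
E
```

```text
time_s: 15.4
eef_pos: [0.5376, -0.0771, 0.0055]
eef_rot: [0.382, -3.118, -0.0]
contact_force: [-0.7, -0.4, -0.1]
opening: 0.012
finger_force: 0.0
[(array([668.,  18.]), array([24., 41.]), 4), (array([671.,  83.]), array([35., 29.]), 88)] [(array([668.,  12.]), array([25., 45.]), 4), (array([672.,  76.]), array([37., 25.]), 80)]
t 15.5 turn [-0.      0.0002  0.    ] shift [-0.734  0.008  0.011]
```

```bash
python3 - <<'E'
from h import *
cv2.imwrite("pics/w4.png",np.hstack([cv2.resize(bot.camera("wrist"),(400,300)),cv2.resize(bot.camera("side")[130:340,180:460],(400,300))]))
E
```

```text
(no output)
```

View pics/w4.png

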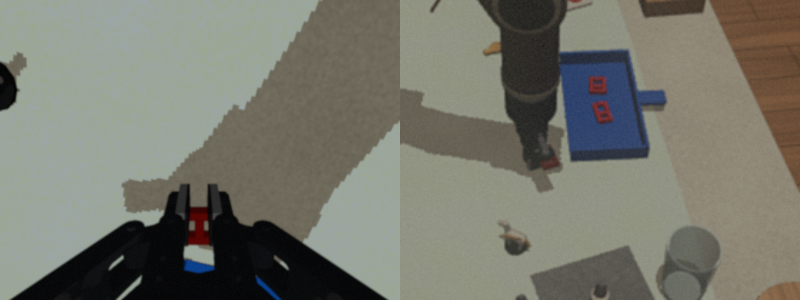

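The wrist half shows offcut c at (225,200), centred on the fingers. On this line its end would brush the pan's right wall tip, so I'll back off, measure, and nudge it sideways (+y) first.

```bash
python3 -m handwheel '[[[0.1,0,0],[0,0,0],0.14],[[0.15,0,-0.1],[0,0,0],0.14],[[0.15,0,-0.2],[0,0,0],0.14],[[0.15,0,-0.2],[0,0,0],0.14],[[0,0,-0.1],[0,0,0],0.14],[[0,0,0],[0,0,0],0.14]]'
python3 - <<'E'
from h import *
print(offcuts("wrist"),offcuts("top"),offcuts("side"))
im=bot.camera("wrist");cv2.imwrite("pics/w5.png",im)
bot.camera("top");print([(round(d["score"],2),np.round(onz("top",d["location"]),4)) for d in bot.place_of("top","offcut_a")])
E
```

```text
time_s: 16.35
eef_pos: [0.4577, -0.0973, 0.0965]
eef_rot: [-0.381, 3.115, -0.0]
contact_force: [-0.2, 0.1, -0.4]
opening: 0.0119
finger_force: 0.0
[(array([560., -71.]), array([31., 27.]), 14)] [(array([562., -67.]), array([27., 41.]), 14), (array([668.,  18.]), array([24., 41.]), 4), (array([671.,  83.]), array([35., 29.]), 88)] [(array([562., -73.]), array([27., 41.]), 14), (array([668.,  12.]), array([24., 45.]), 4), (array([672.,  76.]), array([37., 25.]), 80)]
[(0.75, array([0.6706, 0.0122, 0.    ])), (0.66, array([0.67 , 0.075, 0.   ])), (0.55, array([ 0.5565, -0.0695,  0.    ]))]
```

View pics/w5.png

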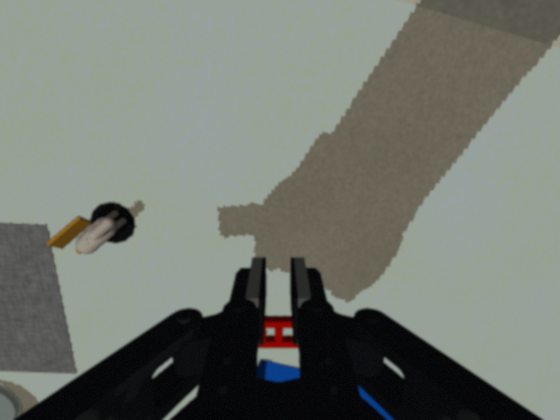

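The wrist view shows c ahead at (330,280), flush with the tool; it measures (0.562, −0.069) at 14°. The figurine at (222,112) is untouched.

```bash
python3 - <<'E'
from h import *
go(.5765,-.127,.004,14)
E
```

```text
t 16.65 turn [ 0.0001 -0.0003 -0.    ] shift [-0.727 -0.387  0.604]
```

```bash
python3 -m handwheel '[[[-0.18,-0.097,0],[0,0,0],0.14],[[-0.18,-0.097,0],[0,0,0],0.14],[[-0.18,-0.097,0],[0,0,0],0.14],[[-0.187,-0.096,0],[0,0,0],0.14],[[0,0,0.2],[0,0,0],0.14],[[0,0,0.2],[0,0,0],0.14],[[0,0,0.15],[0,0,0],0.14],[[0,0,0.05],[0,0,0],0.14],[[0,0,0],[0,0,0],0.14]]'
python3 - <<'E'
from h import *
go(.5655,-.084,.004,14)
E
```

```text
time_s: 17.77
eef_pos: [0.5764, -0.1272, 0.005]
eef_rot: [0.382, -3.117, -0.0]
contact_force: [-0.4, 0.3, 1.6]
opening: 0.0117
finger_force: 0.0
t 17.77 turn [ 0.0001 -0.0002 -0.0001] shift [0.001 0.297 0.007]
```

```bash
python3 -m handwheel '[[[0,0.05,0],[0,0,0],0.14],[[0,0.05,0],[0,0,0],0.14],[[0,0.05,0],[0,0,0],0.14],[[0,0.05,0],[0,0,0],0.14],[[0,0.05,0],[0,0,0],0.14],[[0,0.05,0],[0,0,0],0.14],[[0,0,0],[0,0,0],0.14],[[0,-0.1,0],[0,0,0],0.14],[[0,-0.05,-0.25],[0,0,0],0.14],[[0.2,0,-0.25],[0,0,0],0.14],[[0.2,0,-0.1],[0,0,0],0.14],[[0.2,0,0],[0,0,0],0.14],[[0,0,0],[0,0,0],0.14]]'
python3 - <<'E'
from h import *
print(offcuts("top"),offcuts("side"))
a=4;u=np.array([np.cos(np.radians(a)),np.sin(np.radians(a))]);p=np.array([.554,-.040])-.05*u
print(p);go(*p,.004,a)
E
```

```text
time_s: 19.4
eef_pos: [0.4821, -0.1295, 0.096]
eef_rot: [0.376, -3.118, 0.001]
contact_force: [1.4, -0.3, -0.9]
opening: 0.0121
finger_force: 0.0
[(array([557., -49.]), array([27., 41.]), 14), (array([668.,  18.]), array([24., 41.]), 4), (array([671.,  83.]), array([35., 29.]), 88)] [(array([557., -55.]), array([26., 42.]), 13), (array([668.,  11.]), array([25., 45.]), 4), (array([672.,  76.]), array([37., 25.]), 80)]
[ 0.5041218  -0.04348782]
t 19.5 turn [-0.0001  0.0002  0.0274] shift [-0.17   0.555  0.613]
```

```bash
python3 - <<'E'
from h import *
a=8;u=np.array([np.cos(np.radians(a)),np.sin(np.radians(a))]);p=np.array([.557,-.051])-.05*u
print(p);go(*p,.004,a)
E
```

```text
[ 0.5074866  -0.05795866]
t 19.5 turn [-0.0001  0.0002  0.0163] shift [-0.217  0.443  0.613]
```

```bash
python3 -m handwheel '[[[0,0,0],[0,0,0.0163],0.14],[[-0.07,0.15,0],[0,0,0],0.14],[[-0.07,0.15,0],[0,0,0],0.14],[[-0.077,0.143,0],[0,0,0],0.14],[[0,0,0.2],[0,0,0],0.14],[[0,0,0.2],[0,0,0],0.14],[[0,0,0.15],[0,0,0],0.14],[[0,0,0.06],[0,0,0],0.14],[[0,0,0],[0,0,0],0.14],[[-0.08,0,0],[0,0,0],0.14],[[-0.08,0,0],[0,0,0],0.14],[[-0.08,0,0],[0,0,0],0.14]]'
python3 - <<'E'
from h import *
print(offcuts("top"),offcuts("side"))
go(.648,-.038,.004,8)
E
```

```text
time_s: 21.0
eef_pos: [0.544, -0.0514, 0.0047]
eef_rot: [-0.222, 3.132, 0.0]
contact_force: [-0.6, -0.0, -0.5]
opening: 0.0117
finger_force: 0.1
[(array([669.,  18.]), array([25., 41.]), 5), (array([671.,  83.]), array([35., 29.]), 88)] [(array([668.,  11.]), array([25., 46.]), 4), (array([672.,  76.]), array([37., 25.]), 80)]
t 21.1 turn [-0.      0.0004  0.0004] shift [-0.695 -0.009  0.003]
```

```bash
python3 -m handwheel '[[[-0.08,0,0],[0,0,0],0.14],[[-0.08,0,0],[0,0,0],0.14],[[-0.08,0,0],[0,0,0],0.14],[[-0.08,0,0],[0,0,0],0.14],[[-0.08,0,0],[0,0,0],0.14],[[-0.08,0,0],[0,0,0],0.14],[[-0.08,0,0],[0,0,0],0.14],[[-0.08,0,0],[0,0,0],0.14],[[-0.05,0,0],[0,0,0],0.14],[[0,0,0],[0,0,0],0.14],[[0.1,0,0],[0,0,0],0.14],[[0.2,0,-0.2],[0,0,0],0.14],[[0.2,0,-0.3],[0,0,0],0.14],[[0.2,0,-0.3],[0,0,0],0.14],[[0.2,0,-0.2],[0,0,0],0.14],[[0.2,0,0],[0,0,0],0.14],[[0.2,0,0],[0,0,0],0.14],[[0,0,0],[0,0,0],0.14]]'
python3 - <<'E'
from h import *
print(offcuts("top"),offcuts("side"))
cv2.imwrite("pics/f.png",np.hstack([cv2.resize(bot.camera("top")[80:290,90:470],(400,300)),cv2.resize(bot.camera("side")[100:380,160:440],(400,300))]))
E
```

```text
time_s: 23.35
eef_pos: [0.4496, -0.065, 0.1543]
eef_rot: [0.22, -3.133, -0.001]
contact_force: [0.3, 0.6, 1.5]
opening: 0.0119
finger_force: 0.0
[(array([668.,  18.]), array([24., 41.]), 4), (array([671.,  83.]), array([35., 29.]), 88), (array([670., -34.]), array([27., 40.]), 8)] [(array([668., -13.]), array([28., 95.]), 4), (array([672.,  76.]), array([36., 25.]), 80)]
```

View pics/f.png

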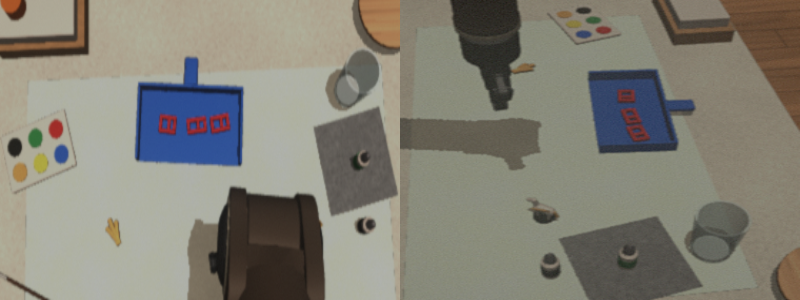

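All three offcuts lie flat and mid-depth in the pan: (124,168), (125,197) and (123,220) in the top half. The wing, figurine and the other things are where they were, and the arm is clear.

```bash
python3 -c "
from cell import bot
print(bot.finish_job())"
```

```text
the job is handed in; nothing more can be done
None
```

I slid all three red offcuts into the blue pan, where they lie flat about mid-depth; the wing, figurine and painting things look undisturbed in the last picture, and I handed the job in at about 23.5 s of the 72 s allowed (no verdict was returned).

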